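# Hook the red canister off the cooling carousel

### The arm

A 6-joint arm with a two-finger parallel gripper is mounted at the origin on the work surface. World frame = base frame: x ahead of the robot, y to its left, z up, the work surface at z = 0. Lengths are in m, angles in rad, forces in N, time in s.
With the tool pointing down it reaches from about 0.35 to 0.725 m from the base axis. Payload 6 kg.
Tool frame: the origin (TCP) lies at the very end of the fingers, on their centre line; the grasp point (between the pads) lies 19 mm behind it; x points along the fingers, y is the direction in which the jaws open and shut, and the axes are right-handed (so a half turn about x gives the same grasp; the last joint's range is limited). The gripper opens to 85 mm and grips with 20 to 120 N. Pads are 22 mm wide; open, the fingers measure 114 mm over their backs; the gripper's body (76 mm by 85 mm) begins 54 mm behind the grasp point. The pads swing forward as they close: fully open they stand 13 mm farther back than shut.
Start: joints at [1.574, 0.04, 0.085, 0, -1.615, -0.334], TCP at [0.195, 0.567, 0.231] pointing down, gripper open.
Joint ranges: [-2.56, 2.56], [-1.29, 2.01], [-1.08, 1.49], [-3.29, 1.98], [-2.81, -0.18], [-2.99, 2.99]. Speed limits (rad/s): [2.57, 2.57, 3.01, 3.14, 3.14, 3.14].

### API

Orientations are given as a unit quaternion [w, x, y, z].
In Python, from plant import env gives the robot as it stands.
- The arm moves only by the shell command python3 -m jog 'ROWS'. ROWS is JSON, a list of rows, each an object with "angular": the turn, a rotation vector about the tool's x, y, z in units of 45 degrees (1.0 is 45 degrees), a list of three; "slide": the shift along the tool's x, y, z in units of 0.25 m (1.0 is 0.25 m), a list of three; "gripper": the gripper command: -1 is fully open, 1 is shut, values between are in proportion. A call has 1 to 8 rows; each row shifts and turns the commanded pose from where the row before left it, along the tool's axes as they then stand; what a row does not reach is not made up. A row lasts 1/12 s, in which the tool goes at most 41.7 mm and 7.16 degrees, less where a joint would pass 70% of its speed; a pose out of reach is approached as far as the arm can. A call with a number of a shift or a turn outside -1 to 1 is refused whole. A call with a gripper value outside its range is refused whole. The fingers move at their own pace and stop on an object; the grip force is fixed at half the most. Time passes only in rows, so rows that do not move let the fingers close. It gives the time, the measured TCP pose, the force and the opening at its end, in the units of the state.
- env.get_state(): the state, without advancing time (a new reading comes with each control period).
- env.grab_frame(name): name is "scene" or "top"; returns (picture, depth): 400x640x3 uint8, red, green, blue; 400x640 float32, m along the optical axis (not along the pixel's ray), 0 where there is no reading.
- env.camera_params(name): a dict with "fov_y" (degrees; the focal length in pixels is half the picture's height over the tangent of half this angle, whatever the lens; pixels are square), "cx", "cy" (the principal point, pixels), "rvec" (rotation vector, rad) and "tvec" (3), from world to camera coordinates, as OpenCV has them. Camera axes: x right, y down, z forward; pixel columns grow to the right and rows downward; lengths in m; the calibration is good to about 2 mm. A picture is of the moment at which its call begins. camera_params takes no time and is no camera call.
- env.hand_in(): hands the job in, once; it reports no verdict.
The state is a dict: "clock": time; "q": joint angles; "joint_velocities": joint speeds; "joint_torque": joint torques, N m; "tool_pos": TCP position; "tool_rot": TCP orientation; "contact_force": force on the tool from outside, world axes, zero at the start; "torque": the same for the moment, N m; "finger_gap": finger opening in m.
Only numpy, scipy, OpenCV 4.12 (cv2) and the standard library are available. Lean on these libraries where they do the work, as an engineer would, in place of code of your own. Each camera call takes 0.05 s, during which the arm holds its last target.

### The job

Turn the carousel by its blue pegs until the red-lidded canister stands under the hoist's snap hook. Then press the blue pad down, gently, until the eye on the lid has pushed past the orange gate and the gate has sprung shut under it, and let the hoist's spring lift the canister clear of its pocket and hold it there, fully up. Do not touch the canisters with the gripper, leave the yellow and green ones in their pockets and do not disturb the bottle, beaker and tube rack.

Things in the scene. Friction and masses are not known exactly. Their poses are not given: they have to be found in the camera images.
- turntable (a joint): Angle (rad, grows counter-clockwise from above) of the white carousel disc: 280 mm across, top (pocket floor) 36 mm above carousel's origin. Turns both ways about the hoist column, light friction (0.06 N m). Four pockets 90 degrees apart, 85 mm from the axis, 51 mm square, walls 12 mm high; three hold a canister. Reads 0 at the start, wherever the pockets then are.
- carousel: The carousel's fixed bearing under the disc. Origin on the turning axis, z up; it may stand 0 to 14 mm above the bench. Does not turn with the disc.
- hoist: Fixed hoist in the middle of the carousel: grey foot and a steel column, 26 mm thick, 251 mm high. Origin at the column's foot on the bench, which is also the carousel's axis; its -x axis points, roughly towards the robot, to the place under the hook (85 mm out).
- lift (a joint): How far (m) the hoist's white arm with pad and hook is pressed down: 0 = fully up (its start), 0.070 = lower stop. A spring pushes it up with 8 N at the top rising to 11 N at the bottom (it weighs 2 N); it is damped (30 N s/m) and rises by itself, lifting a canister if one hangs in the hook.
- pad (a point): Centre of the upper face of the round blue push pad (42 mm across) straight above the hook; 228 mm above the bench when fully up. Press here, straight down. The arm to the column and the top of the column (251 mm) lie behind it, 72 mm away.
- hook (a point): Middle of the snap hook's mouth, on the line of the shut gate, 66 mm below the pad's face. Axes as hoist (x radial, y tangential). Steel frame 11 mm thick in x, from y = -19 to +17 mm, z = -8 to +43 mm; inside it the roof is at z = +30 mm. The mouth, from y = -7 mm (fixed nose) to +11 mm (gate pivot), is closed by the gate; the eye's bar must meet the gate between them.
- gate (a joint): Angle (rad) of the orange sprung gate, pivot on the hook's +y side: 0 shut, grows as it swings up into the hook, stop 1.35. The bar pressed on it from below (3 to 8 N) swings it up and slips past its free end when 11 to 26 mm above hook (lift then pressed 29 to 58 mm); the gate then drops shut under the bar. The roof stops the bar at 27 mm.
- peg0 (a point): Centre of the top of a blue upright peg on the disc, 12 mm thick, 90 mm high, 125 mm from the axis: push these sideways to turn the disc. peg0 stands 45 degrees counter-clockwise (seen from above) of the red canister's pocket; the four pegs stand midway between the pockets.
- peg1 (a point): Top centre of the next blue peg, 90 degrees counter-clockwise of peg0.
- peg2 (a point): Top centre of the next blue peg, opposite peg0.
- peg3 (a point): Top centre of the next blue peg, 45 degrees clockwise of the red canister's pocket.
- red_can: Square steel canister with red lid, 48 x 48 mm, 47 mm high, about 0.2 to 0.3 kg, loose in its pocket. On the lid stands the eye: a rigid steel loop of 6 mm round bar, 46 mm wide, clear height 44 mm, its top bar level along the canister's x (radial to the carousel). Origin: centre of the underside, z up.
- red_can_eye (a point): Middle of the top bar of the red canister's eye, on the bar's centre line, 94 mm above the canister's underside.
- yellow_can: The same canister with a yellow lid. Origin: centre of the underside. Stays in its pocket (and turns with the disc).
- green_can: The same canister with a green lid. Origin: centre of the underside. Stays in its pocket (and turns with the disc).
- bottle: Amber bottle, 64 mm across, 150 mm high, loose on the bench beside the carousel. Origin: centre of the underside.
- beaker: Glass beaker, 70 mm across, 85 mm high, loose on the bench beside the carousel. Origin: centre of the underside.
- tube_rack: White rack with capped tubes, 60 x 150 mm, 108 mm high, loose on the bench right of the carousel. Origin: centre of the underside.

How it is judged:
By the outcome, as a careful person would: the job done as asked, in the order asked, and still so for the second after the job is handed in, with the robot touching nothing.
It also fails if it takes over 51 s, if anything falls off the work surface, if the arm or the gripper's body presses on something with over 40 N, if the wrist force passes 120 N, or if a joint passes its speed limit or range.

## Working session

There is one attempt and no reset: what is moved stays moved. The work goes in short steps, Python scripts to look and compute and a shell command to move; the robot and the scene stay as the last step left them, time stands still between calls to the robot, and variables do not carry over. Pictures are saved under pics/ and viewed, and the job is handed in when it is done.

```bash
mkdir -p pics; ls; python3 - <<'E'
from plant import env
import cv2,numpy as np
print(env.get_state())
for n in("scene","top"):
    p=env.camera_params(n);print(n,p)
    im,d=env.grab_frame(n);cv2.imwrite(f"pics/{n}0.png",im[:,:,::-1]);np.savez(f"pics/{n}0.npz",im=im,d=d)
E
```

```text
pics
{'clock': 0.0, 'q': array([ 1.57372273e+00,  4.08636329e-02,  8.38103922e-02, -4.70878397e-04,
       -1.61552481e+00, -3.33706167e-01]), 'joint_velocities': array([ 5.74506165e-04, -6.74255058e-04, -3.16563986e-07,  1.63937058e-03,
       -3.12917324e-04,  9.67604262e-04]), 'joint_torque': array([ 1.18163089e-04, -3.68210363e+01,  3.47422063e+01,  6.93237394e+00,
       -5.33428160e-03,  1.68010416e-05]), 'tool_pos': array([0.19467786, 0.56718659, 0.23024787]), 'tool_rot': array([ 0.11575973, -0.69740024,  0.11705752,  0.69751712]), 'contact_force': array([ 0.2031292 , -0.09888156, -0.39750374]), 'torque': array([0.00192746, 0.04007306, 0.00100674]), 'finger_gap': 0.08521547918549906}
scene {'fov_y': 57.79657549849251, 'cx': 321.36521448101746, 'cy': 197.31863813617252, 'rvec': array([ 2.32990104,  0.73545079, -0.24869849]), 'tvec': array([-0.45742502, -0.15336896,  1.40217765])}
top {'fov_y': 45.053741478780154, 'cx': 321.4220425260646, 'cy': 197.82144978743736, 'rvec': array([ 2.15237627, -2.13785856,  0.12605867]), 'tvec': array([-8.06379149e-04,  5.78337748e-01,  1.34289634e+00])}
```

View pics/scene0.png

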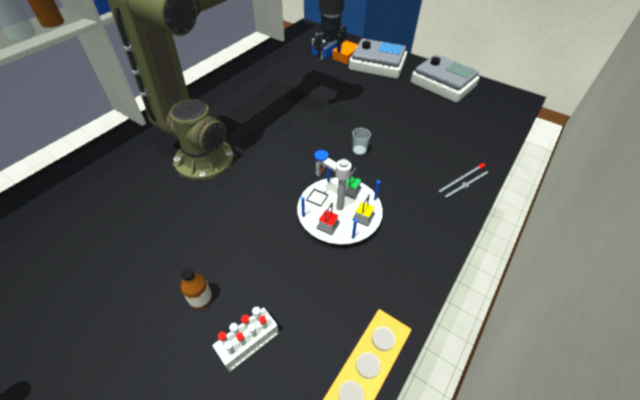

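View pics/top0.png

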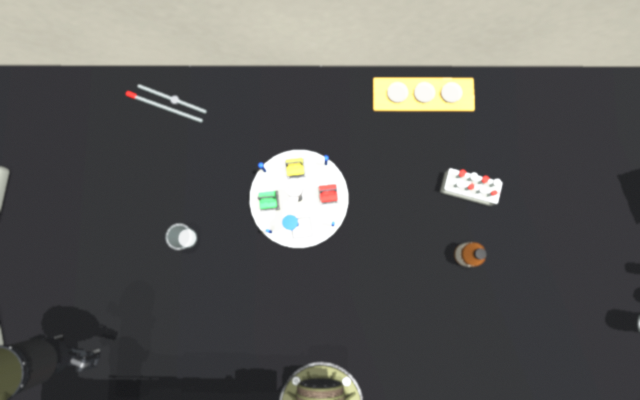

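The scene view shows the carousel at about (340,208). In the top view the disc is at (299,198), the blue pad at (290,222), the red can at (328,194), the yellow at (295,167) and the green at (268,201). Next I measure these.

```bash
cat > h.py <<'E'
import cv2,numpy as np
from plant import env
def cam(n):
    p=env.camera_params(n);R=cv2.Rodrigues(p['rvec'])[0];f=200/np.tan(np.radians(p['fov_y']/2));return R,np.array(p['tvec']),f,p['cx'],p['cy']
def onplane(n,u,v,z):
    R,t,f,cx,cy=cam(n);d=R.T@np.array([(u-cx)/f,(v-cy)/f,1]);c=-R.T@t;return c+d*(z-c[2])/d[2]
def proj(n,P):
    R,t,f,cx,cy=cam(n);q=R@np.array(P)+t;return f*q[0]/q[2]+cx,f*q[1]/q[2]+cy
def cloud(n,d):
    R,t,f,cx,cy=cam(n);v,u=np.mgrid[:400,:640];P=np.stack([(u-cx)/f*d,(v-cy)/f*d,d],-1);return (P-t)@R
def mask(im,c):
    h=cv2.cvtColor(im,cv2.COLOR_RGB2HSV);H,S,V=h[...,0].astype(int),h[...,1],h[...,2]
    r={'red':(H<6)|(H>174),'yellow':(H>20)&(H<34),'green':(H>45)&(H<85),'blue':(H>95)&(H<130),'orange':(H>6)&(H<18)}[c]
    return (r&(S>110)&(V>60)).astype(np.uint8)
def blobs(im,c,roi,amin=3):
    m=mask(im,c);k=np.zeros_like(m);u0,u1,v0,v1=roi;k[v0:v1,u0:u1]=m[v0:v1,u0:u1]
    n,l,s,ce=cv2.connectedComponentsWithStats(k)
    return [(s[i,4],ce[i],l==i) for i in range(1,n) if s[i,4]>=amin]
ROI={'top':(235,360,140,255),'scene':(285,400,140,250)}
E
python3 - <<'E'
from h import *
np.set_printoptions(precision=4,suppress=True)
for n in('top','scene'):
    z=np.load(f'pics/{n}0.npz');im,d=z['im'],z['d'];C=cloud(n,d)
    print(n)
    for c in('red','yellow','green','blue'):
        for a,ce,m in blobs(im,c,ROI[n]):
            print(c,a,ce,'depth med',np.median(C[m],0),'max z',C[m][:,2].max())
    # white disc
    if n=='top':
        s=(C[...,2]>.03)&(C[...,2]<.07);k=np.zeros((400,640),np.uint8);k[140:255,235:360]=s[140:255,235:360]
        h=cv2.cvtColor(im,cv2.COLOR_RGB2HSV);w=((h[...,1]<60)&(h[...,2]>150)&(k>0)).astype(np.uint8)
        print('disc z',np.median(C[w>0],0),w.sum())
        cs,_=cv2.findContours(w,cv2.RETR_EXTERNAL,cv2.CHAIN_APPROX_NONE);c=max(cs,key=cv2.contourArea)
        e=cv2.fitEllipse(cv2.convexHull(c));print(e,onplane(n,*e[0],.042))
        print(onplane(n,*cv2.minEnclosingCircle(c)[0],.042))
    else:
        pass
im=cv2.imread('pics/top0.png')[130:260,225:370];cv2.imwrite('pics/tc.png',cv2.resize(im,None,fx=4.5,fy=4.5,interpolation=2))
im=cv2.imread('pics/scene0.png')[140:250,285:400];cv2.imwrite('pics/sc.png',cv2.resize(im,None,fx=5.4,fy=5.4,interpolation=2))
E
```

```text
top
red 54 [327.1852 186.963 ] depth med [ 0.6021 -0.0129  0.0899] max z 0.14046280792429358
red 168 [328.0417 195.7976] depth med [ 0.5767 -0.0159  0.0893] max z 0.12081407615251713
yellow 61 [294.3115 164.9836] depth med [0.6635 0.0795 0.09  ] max z 0.12148654047063141
yellow 23 [295.1739 173.8696] depth med [0.6391 0.0739 0.0834] max z 1.40763937215373
green 5 [274. 194.] depth med [0.5805 0.1333 0.0907] max z 0.11216039601416936
green 54 [267.3148 199.7222] depth med [0.565  0.1522 0.0897] max z 0.10435348083242006
green 10 [267.5 207.2] depth med [0.5457 0.1507 0.082 ] max z 0.09169329082593808
blue 23 [326.087  157.2174] depth med [ 0.6772 -0.0099  0.1313] max z 1.40763937215373
blue 35 [260.3429 165.1714] depth med [0.6573 0.1682 0.1211] max z 0.13727566340671363
blue 140 [289.4786 222.0143] depth med [0.4926 0.0779 0.2275] max z 0.23565137108244338
blue 3 [332.6667 223.6667] depth med [ 0.496  -0.0296  0.1318] max z 0.13190168506071034
blue 6 [268.5 230.5] depth med [0.4786 0.1423 0.1288] max z 0.12991212267796914
disc z [0.565  0.0532 0.0427] 5597
((298.6211242675781, 198.1395263671875), (96.20262145996094, 97.36882781982422), 67.92950439453125) [0.5766 0.0683 0.042 ]
[0.5775 0.0685 0.042 ]
scene
red 184 [328.4511 217.8043] depth med [ 0.5954 -0.0232  0.0881] max z 0.13887106782124264
yellow 176 [364.6534 209.2045] depth med [0.6695 0.0706 0.0877] max z 0.9680964512298419
green 142 [352.8873 181.9014] depth med [0.5764 0.1505 0.0878] max z 0.9680964512298419
blue 151 [320.6887 154.4901] depth med [0.4922 0.0794 0.2246] max z 0.22846701335947683
blue 49 [327.9388 173.2857] depth med [0.485  0.1418 0.0801] max z 0.1126865627310199
blue 81 [376.9383 187.0741] depth med [0.659  0.1629 0.0898] max z 0.9680964512298419
blue 34 [302.5294 206.0294] depth med [ 0.5061 -0.0351  0.0987] max z 0.1321625523511458
blue 41 [354.2927 226.5122] depth med [ 0.6815 -0.0142  0.111 ] max z 0.1318004742030515
```

```bash
python3 -m jog --help | head -20
```

```text
invalid input: not JSON, or not a number
```

View crops.

View pics/tc.png

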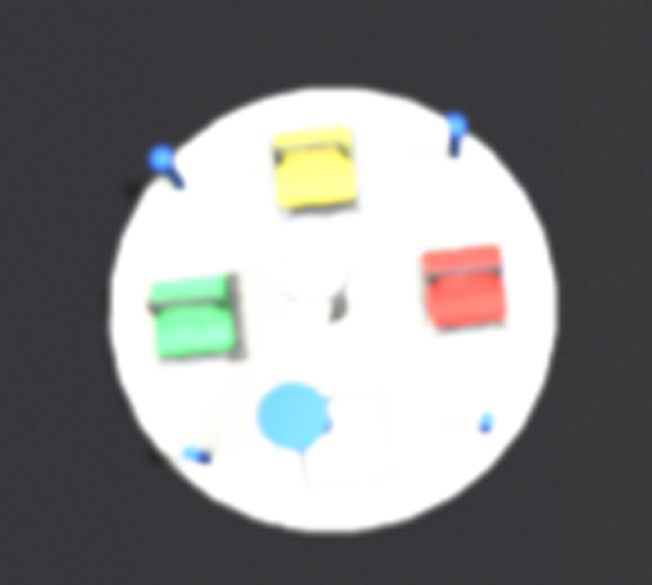

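View pics/sc.png

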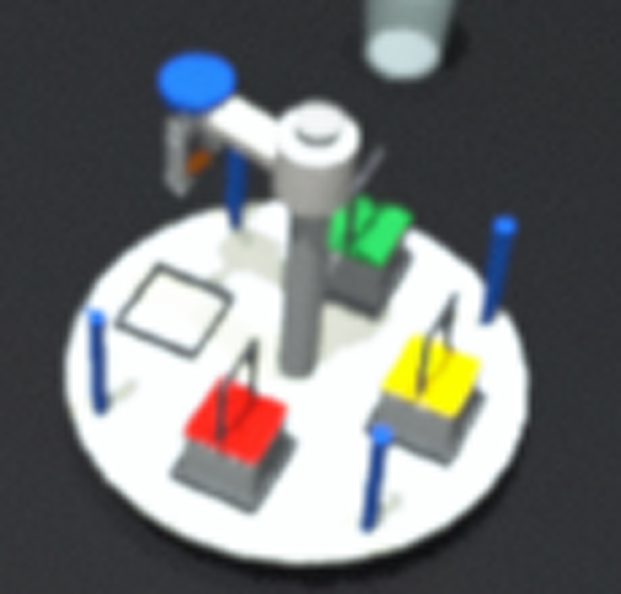

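Both views agree: axis ≈ (0.577, 0.068), disc top ≈ 0.042, pegs at 125 mm, and the red pocket near -83°. The hook sits at about 172.5°, so the disc needs about 104° clockwise, using peg0 (far right). I'll refine these numbers and get the tool axes.

```bash
cat >> h.py <<'E'
def tool():
    from scipy.spatial.transform import Rotation as Ro
    s=env.get_state();w,x,y,z=s['tool_rot'];return s,Ro.from_quat([x,y,z,w]).as_matrix()
def slide(dest):
    s,R=tool();return R.T@(np.array(dest)-s['tool_pos'])/.25
E
python3 - <<'E'
from h import *
np.set_printoptions(precision=4,suppress=True)
A=np.array([.577,.068])
for n in('top','scene'):
    im=np.load(f'pics/{n}0.npz')['im']
    for a,ce,m in blobs(im,'blue',ROI[n]):
        if a>100:
            p=onplane(n,*ce,.228);v=p[:2]-A;print(n,'pad',p,np.hypot(*v),np.degrees(np.arctan2(v[1],v[0])))
        elif n=='scene':
            vv,uu=np.nonzero(m);t=vv.min();p=onplane(n,uu[vv<=t+1].mean(),t+1.5,.1325);v=p[:2]-A;print(n,'peg',p,np.hypot(*v),np.degrees(np.arctan2(v[1],v[0])))
s,R=tool();print(R)
for j in range(6): pass
E
```

```text
top pad [0.4926 0.078  0.228 ] 0.08498216321752851 173.27130403532885
scene pad [0.4975 0.0735 0.228 ] 0.07971542143899389 176.07745395944534
scene peg [0.4985 0.1141 0.1325] 0.09103622786228402 149.57876285291718
scene peg [0.6573 0.1671 0.1325] 0.12752707767103497 50.97245182951252
scene peg [ 0.509  -0.0371  0.1325] 0.12518332003256807 -122.89840812406321
scene peg [ 0.681  -0.0125  0.1325] 0.13156585754246206 -37.74473791465559
[[-0.0004 -0.3248 -0.9458]
 [-0.0015 -0.9458  0.3248]
 [-1.      0.0016 -0.0001]]
```

```bash
python3 -m jog '[{"angular":[0.108,0,0],"slide":[-0.1,0,0],"gripper":0},{"angular":[0.108,0,0],"slide":[-0.1,0,0],"gripper":0},{"angular":[0.108,0,0],"slide":[-0.1,0,0],"gripper":0},{"angular":[0.108,0,0],"slide":[-0.1,0,0],"gripper":0}]'
python3 - <<'E'
from h import *
np.set_printoptions(precision=4,suppress=True)
s,R=tool();print(s['q'],s['tool_pos'],R,slide([.675,-.0096,.33]))
E
```

```text
clock: 0.43
tool_pos: [0.1948, 0.5672, 0.3319]
tool_rot: [-0.234, 0.667, -0.234, -0.667]
contact_force: [-0.7, 0.7, 0.8]
finger_gap: 0.0426
[ 1.5737  0.0756  0.3063 -0.0001 -1.8026 -0.6772] [0.1948 0.5672 0.3319] [[-0.0001 -0.6243 -0.7812]
 [-0.0011 -0.7812  0.6243]
 [-1.      0.0009 -0.0006]] [ 0.01    0.6032 -2.9409]
```

```bash
python3 -m jog '[{"angular":[0,0,0],"slide":[0,0.03,-0.147],"gripper":0},{"angular":[0,0,0],"slide":[0,0.03,-0.147],"gripper":0},{"angular":[0,0,0],"slide":[0,0.03,-0.147],"gripper":0},{"angular":[0,0,0],"slide":[0,0.03,-0.147],"gripper":0},{"angular":[0,0,0],"slide":[0,0.03,-0.147],"gripper":0},{"angular":[0,0,0],"slide":[0,0.03,-0.147],"gripper":0},{"angular":[0,0,0],"slide":[0,0.03,-0.147],"gripper":0},{"angular":[0,0,0],"slide":[0,0.03,-0.147],"gripper":0}]'
python3 -m jog '[{"angular":[0,0,0],"slide":[0,0.03,-0.147],"gripper":0},{"angular":[0,0,0],"slide":[0,0.03,-0.147],"gripper":0},{"angular":[0,0,0],"slide":[0,0.03,-0.147],"gripper":0},{"angular":[0,0,0],"slide":[0,0.03,-0.147],"gripper":0},{"angular":[0,0,0],"slide":[0,0.03,-0.147],"gripper":0},{"angular":[0,0,0],"slide":[0,0.03,-0.147],"gripper":0},{"angular":[0,0,0],"slide":[0,0.03,-0.147],"gripper":0},{"angular":[0,0,0],"slide":[0,0.03,-0.147],"gripper":0}]'
python3 - <<'E'
from h import *
np.set_printoptions(precision=4,suppress=True)
s,R=tool();print(s['q'],s['tool_pos'],R,slide([.675,-.0096,.33]))
E
```

```text
clock: 1.1
tool_pos: [0.3887, 0.3362, 0.3311]
tool_rot: [0.232, -0.668, 0.232, 0.668]
contact_force: [1.2, 0.0, 0.6]
finger_gap: 0.0424
clock: 1.77
tool_pos: [0.582, 0.1066, 0.3309]
tool_rot: [0.232, -0.668, 0.233, 0.668]
contact_force: [-0.3, 0.9, 0.1]
finger_gap: 0.0431
[ 0.5195  0.0529  0.2806 -0.0002 -1.7991  0.3812] [0.582  0.1066 0.3309] [[-0.0006 -0.621  -0.7838]
 [-0.0001 -0.7838  0.621 ]
 [-1.      0.0005  0.0004]] [ 0.0034  0.1332 -0.5802]
```

```bash
python3 -m jog '[{"angular":[0,0,0],"slide":[0,0.03,-0.142],"gripper":0},{"angular":[0,0,0],"slide":[0,0.03,-0.142],"gripper":0},{"angular":[0,0,0],"slide":[0,0.03,-0.142],"gripper":0},{"angular":[0,0,0],"slide":[0,0.03,-0.142],"gripper":0},{"angular":[0,0,0],"slide":[0,0,0],"gripper":0},{"angular":[0,0,0],"slide":[0,0,0],"gripper":0}]'
python3 - <<'E'
from h import *
np.set_printoptions(precision=4,suppress=True)
n='top'
im,d=env.grab_frame(n);cv2.imwrite('pics/top1.png',cv2.resize(im[130:260,225:370,::-1],None,fx=4.5,fy=4.5))
im,d=env.grab_frame('scene');cv2.imwrite('pics/sc1.png',cv2.resize(im[100:250,265:415,::-1],None,fx=4,fy=4))
s,R=tool();print(s['q'],s['tool_pos'],R,slide([.675,-.0096,.33]),slide([.675,-.0096,.1]))
E
```

```text
clock: 2.27
tool_pos: [0.6746, -0.0051, 0.3285]
tool_rot: [0.233, -0.666, 0.234, 0.669]
contact_force: [-0.0, 1.0, -0.6]
finger_gap: 0.0428
[ 0.291   0.2822  0.5383  0.     -1.8277  0.6095] [ 0.6738 -0.0033  0.3309] [[-0.0008 -0.6212 -0.7837]
 [-0.0003 -0.7837  0.6212]
 [-1.      0.0007  0.0005]] [ 0.0035  0.0166 -0.0195] [ 0.9235  0.0159 -0.02  ]
```

View pics/sc1.png

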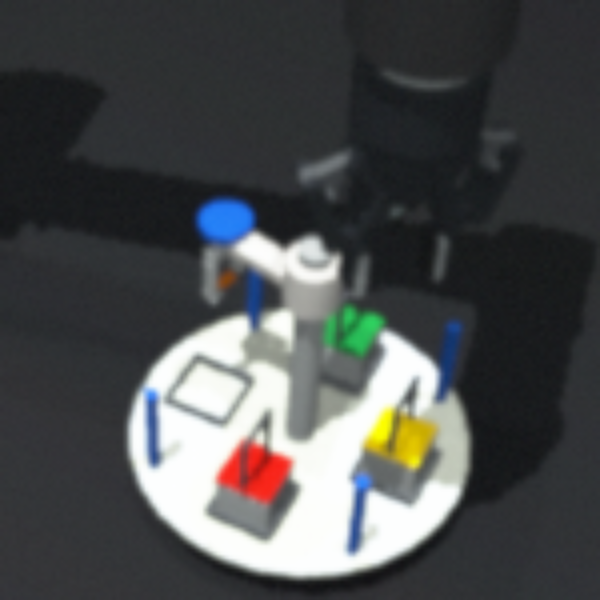

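```bash
python3 -m jog '[{"angular":[0,0,0],"slide":[0.1,0.0166,-0.0195],"gripper":0},{"angular":[0,0,0],"slide":[0.15,0,0],"gripper":0},{"angular":[0,0,0],"slide":[0.15,0,0],"gripper":0},{"angular":[0,0,0],"slide":[0.15,0,0],"gripper":0},{"angular":[0,0,0],"slide":[0.1,0,0],"gripper":0},{"angular":[0,0,0],"slide":[0,0,0],"gripper":0},{"angular":[0,0,0],"slide":[0,0,0],"gripper":0}]'
python3 - <<'E'
from h import *
np.set_printoptions(precision=4,suppress=True)
im,d=env.grab_frame('scene');cv2.imwrite('pics/sc2.png',cv2.resize(im[100:250,265:415,::-1],None,fx=4,fy=4))
s,R=tool();print(s['q'],s['tool_pos'],slide([.675,-.0096,.33]),slide([.675,-.0096,.1]))
E
```

```text
clock: 2.95
tool_pos: [0.6743, -0.009, 0.1691]
tool_rot: [0.232, -0.668, 0.232, 0.668]
contact_force: [-0.3, -0.1, 1.0]
finger_gap: 0.0424
[ 0.2823  0.2382  0.194   0.0015 -1.5239  0.6197] [ 0.6755 -0.0092  0.1716] [-0.6335  0.0015 -0.0013] [0.2865 0.0028 0.0012]
```

View pics/sc2.png

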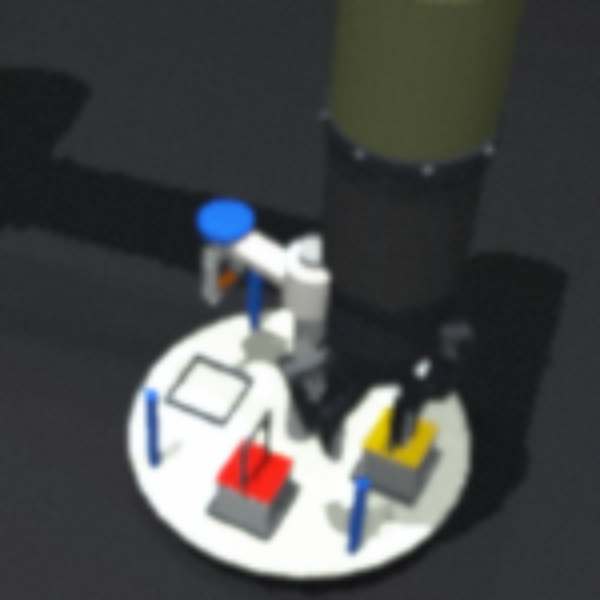

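```bash
python3 - <<'E'
from h import *
print(proj('scene',(.675,-.0095,.1325)),proj('scene',(.6755,-.0092,.1716)))
E
python3 -m jog '[{"angular":[0,0,0],"slide":[0.08,0,0],"gripper":0},{"angular":[0,0,0],"slide":[0.08,0,0],"gripper":0},{"angular":[0,0,0],"slide":[0.08,0,0],"gripper":0},{"angular":[0,0,0],"slide":[0.05,0,0],"gripper":0},{"angular":[0,0,0],"slide":[0,0,0],"gripper":0.3},{"angular":[0,0,0],"slide":[0,0,0],"gripper":0.45},{"angular":[0,0,0],"slide":[0,0,0],"gripper":0.45}]'
python3 - <<'E'
from h import *
np.set_printoptions(precision=4,suppress=True)
im,d=env.grab_frame('scene');cv2.imwrite('pics/sc3.png',cv2.resize(im[150:250,285:405,::-1],None,fx=5,fy=5))
s,R=tool();print(s['q'],s['tool_pos'],slide([.675,-.0096,.1]),R,s['contact_force'])
E
```

```text
(np.float64(354.04841310687334), np.float64(218.86078751241797)) (np.float64(355.4633591253419), np.float64(210.44127771892258))
clock: 3.58
tool_pos: [0.6763, -0.0097, 0.0992]
tool_rot: [-0.233, 0.669, -0.232, -0.667]
contact_force: [0.6, -0.4, -0.1]
finger_gap: 0.0236
[ 0.281   0.2594  0.0868  0.001  -1.3945  0.6198] [ 0.6763 -0.0097  0.0991] [-0.0037  0.0029  0.0042] [[ 0.0037 -0.6209 -0.7839]
 [ 0.0001 -0.7839  0.6209]
 [-1.     -0.0024 -0.0029]] [-0.2485 -0.3174  0.5141]
```

View pics/sc3.png

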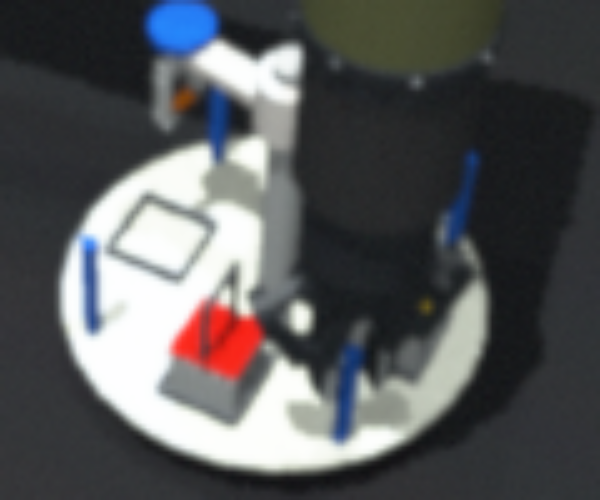

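The peg stands between the fingers. Now I drive it round the arc clockwise.

```bash
python3 -m jog '[{"angular":[0.0444,0,0],"slide":[0,0.0176,0.0003],"gripper":0.45},{"angular":[0.0889,0,0],"slide":[0,0.0352,0.0012],"gripper":0.45},{"angular":[0.0889,0,0],"slide":[0,0.0352,0.0012],"gripper":0.45},{"angular":[0.0889,0,0],"slide":[0,0.0352,0.0012],"gripper":0.45},{"angular":[0.0889,0,0],"slide":[0,0.0352,0.0012],"gripper":0.45},{"angular":[0.0889,0,0],"slide":[0,0.0352,0.0012],"gripper":0.45},{"angular":[0.0889,0,0],"slide":[0,0.0352,0.0012],"gripper":0.45},{"angular":[0.0889,0,0],"slide":[0,0.0352,0.0012],"gripper":0.45}]'
python3 - <<'E'
from h import *
np.set_printoptions(precision=4,suppress=True)
im,d=env.grab_frame('scene');cv2.imwrite('pics/sc4.png',cv2.resize(im[150:250,285:405,::-1],None,fx=5,fy=5))
s,R=tool();print(s['q'],s['tool_pos'],R,s['contact_force']);v=s['tool_pos'][:2]-[.577,.068];print(np.hypot(*v),np.degrees(np.arctan2(v[1],v[0])),np.degrees(np.arctan2(R[1,1],R[0,1])))
E
```

```text
clock: 4.3
tool_pos: [0.6233, -0.0489, 0.0983]
tool_rot: [-0.399, 0.585, -0.398, -0.583]
contact_force: [0.1, -0.0, 0.4]
finger_gap: 0.0234
[ 0.2412  0.1263 -0.066   0.0004 -1.3758  0.1279] [ 0.6224 -0.0494  0.0985] [[ 0.0027 -0.9326 -0.3609]
 [ 0.0003 -0.3609  0.9326]
 [-1.     -0.0026 -0.0007]] [0.5827 0.0005 0.2027]
0.12583771685807546 -68.85879011204194 -158.84540572733363
```

View pics/sc4.png

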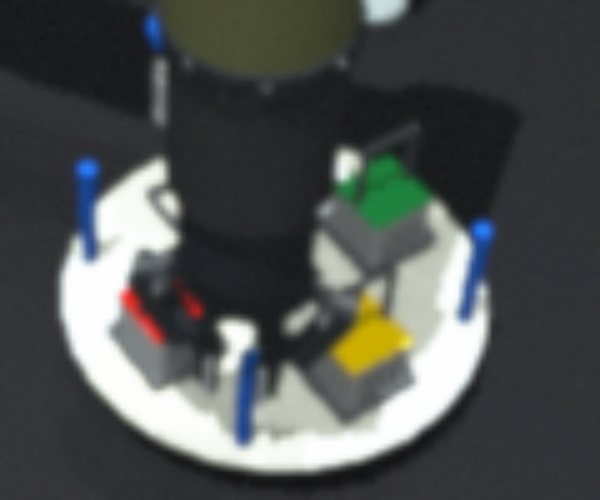

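```bash
python3 -m jog '[{"angular":[0.0889,0,0],"slide":[0,0.0352,0.0012],"gripper":0.45},{"angular":[0.0889,0,0],"slide":[0,0.0352,0.0012],"gripper":0.45},{"angular":[0.0889,0,0],"slide":[0,0.0352,0.0012],"gripper":0.45},{"angular":[0.0889,0,0],"slide":[0,0.0352,0.0012],"gripper":0.45},{"angular":[0.0889,0,0],"slide":[0,0.0352,0.0012],"gripper":0.45},{"angular":[0.0889,0,0],"slide":[0,0.0352,0.0012],"gripper":0.45},{"angular":[0.0889,0,0],"slide":[0,0.0352,0.0012],"gripper":0.45},{"angular":[0.0889,0,0],"slide":[0,0.0352,0.0012],"gripper":0.45}]'
python3 -m jog '[{"angular":[0.0889,0,0],"slide":[0,0.0352,0.0012],"gripper":0.45},{"angular":[0.0889,0,0],"slide":[0,0.0352,0.0012],"gripper":0.45},{"angular":[0.0889,0,0],"slide":[0,0.0352,0.0012],"gripper":0.45},{"angular":[0.0889,0,0],"slide":[0,0.0352,0.0012],"gripper":0.45},{"angular":[0.0667,0,0],"slide":[0,0.0264,0.0007],"gripper":0.45},{"angular":[0.0444,0,0],"slide":[0,0.0176,0.0003],"gripper":0.45},{"angular":[0.0222,0,0],"slide":[0,0.0088,0.0001],"gripper":0.45},{"angular":[0,0,0],"slide":[0,0,0],"gripper":0.45}]'
python3 - <<'E'
from h import *
np.set_printoptions(precision=4,suppress=True)
im,d=env.grab_frame('top');cv2.imwrite('pics/top5.png',cv2.resize(im[130:260,225:370,::-1],None,fx=4.5,fy=4.5))
im,d=env.grab_frame('scene');cv2.imwrite('pics/sc5.png',cv2.resize(im[140:250,285:405,::-1],None,fx=5,fy=5))
s,R=tool();print(s['q'],s['tool_pos'],R,s['contact_force']);v=s['tool_pos'][:2]-[.577,.068];print(np.hypot(*v),np.degrees(np.arctan2(v[1],v[0])),np.degrees(np.arctan2(R[1,1],R[0,1])))
E
```

```text
clock: 5.02
tool_pos: [0.5541, -0.0555, 0.098]
tool_rot: [0.544, -0.453, 0.543, 0.452]
contact_force: [1.3, 0.8, -0.2]
finger_gap: 0.0237
clock: 5.68
tool_pos: [0.5092, -0.0377, 0.0976]
tool_rot: [0.62, -0.341, 0.619, 0.341]
contact_force: [0.3, -0.1, 0.7]
finger_gap: 0.0231
[ 0.3208 -0.1778 -0.3671  0.0003 -1.3805 -0.8846] [ 0.5091 -0.038   0.097 ] [[ 0.0011 -0.8452  0.5344]
 [ 0.0001  0.5344  0.8452]
 [-1.     -0.0009  0.0006]] [-0.742  -0.2899  0.0684]
0.12585051131883312 -122.62867380848496 147.6968863190798
```

View pics/sc5.png

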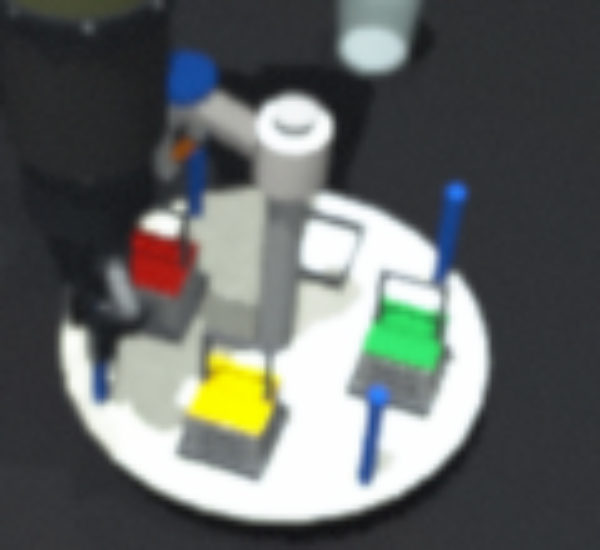

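View pics/top5.png

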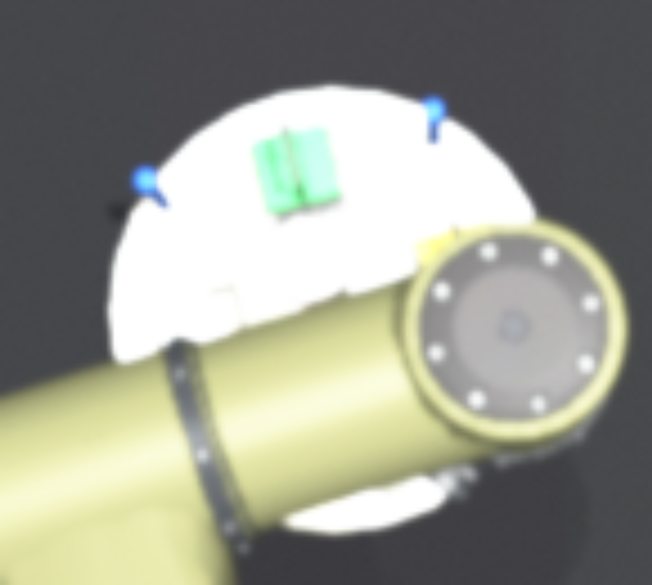

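```bash
cat >> h.py <<'E'
def pegs(name):
    A=np.array([.577,.068]);im,d=env.grab_frame(name);C=cloud(name,d)
    for a,ce,m in blobs(im,'blue',ROI[name]):
        q=C[m];q=q[(q[:,2]>.122)&(q[:,2]<.145)]
        if len(q)>2:
            v=np.median(q,0)[:2]-A;print(name,'depth',len(q),v+A,np.hypot(*v).round(4),np.degrees(np.arctan2(v[1],v[0])).round(2))
    return im,d
E
python3 - <<'E'
from h import *
np.set_printoptions(precision=4,suppress=True)
pegs('top');pegs('scene')
E
```

```text
top depth 9 [0.6878 0.0036] 0.1281 -30.16
top depth 14 [0.6418 0.1765] 0.1263 59.16
scene depth 15 [0.6462 0.1721] 0.125 56.38
scene depth 16 [0.6897 0.0025] 0.1304 -30.14
```

```bash
python3 -m jog '[{"angular":[0.0444,0,0],"slide":[0,0.0176,0.0003],"gripper":0.45},{"angular":[0.0889,0,0],"slide":[0,0.0352,0.0012],"gripper":0.45},{"angular":[0.0889,0,0],"slide":[0,0.0352,0.0012],"gripper":0.45},{"angular":[0.0889,0,0],"slide":[0,0.0352,0.0012],"gripper":0.45},{"angular":[0.0667,0,0],"slide":[0,0.0264,0.0007],"gripper":0.45},{"angular":[0.0333,0,0],"slide":[0,0.0132,0.0002],"gripper":0.45},{"angular":[0.0222,0,0],"slide":[0,0.0088,0.0001],"gripper":0.45},{"angular":[0,0,0],"slide":[0,0,0],"gripper":0.45}]'
python3 - <<'E'
from h import *
np.set_printoptions(precision=4,suppress=True)
pegs('top');im,d=pegs('scene');cv2.imwrite('pics/sc6.png',cv2.resize(im[140:250,285:405,::-1],None,fx=5,fy=5))
s,R=tool();v=s['tool_pos'][:2]-[.577,.068];print(s['tool_pos'],s['contact_force'],np.hypot(*v),np.degrees(np.arctan2(v[1],v[0])),np.degrees(np.arctan2(R[1,1],R[0,1])))
E
```

```text
clock: 6.55
tool_pos: [0.477, -0.0093, 0.0964]
tool_rot: [0.668, -0.231, 0.668, 0.231]
contact_force: [-0.0, 0.1, 0.0]
finger_gap: 0.0236
top depth 17 [0.6735 0.1475] 0.125 39.47
top depth 7 [ 0.6571 -0.0289] 0.1257 -50.44
scene depth 15 [0.6786 0.1455] 0.1278 37.34
scene depth 11 [ 0.6633 -0.0317] 0.1319 -49.12
[ 0.4772 -0.0095  0.0963] [-0.5793 -0.417   1.2323] 0.12639388679955363 -142.1818075529039 128.15700452917673
```

View pics/sc6.png

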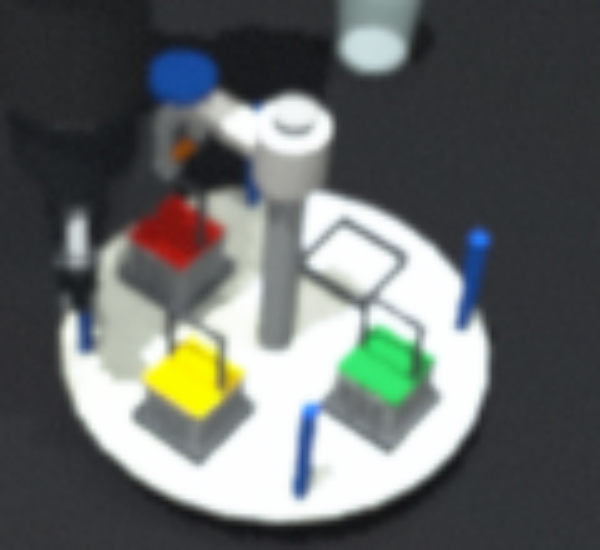

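```bash
python3 -m jog '[{"angular":[0.0167,0,0],"slide":[0,0.0066,0.0001],"gripper":0.45},{"angular":[0.0167,0,0],"slide":[0,0.0066,0.0001],"gripper":0.45},{"angular":[0,0,0],"slide":[0,0,0],"gripper":0.45},{"angular":[0,0,0],"slide":[0,-0.012,0],"gripper":0.3},{"angular":[0,0,0],"slide":[-0.06,0,0],"gripper":0.3},{"angular":[0,0,0],"slide":[-0.12,0,0],"gripper":0.3},{"angular":[0,0,0],"slide":[-0.16,0,0],"gripper":0.3},{"angular":[0,0,0],"slide":[-0.16,0,0],"gripper":0.3}]'
python3 -m jog '[{"angular":[0,0,0],"slide":[-0.16,0,0],"gripper":1},{"angular":[0,0,0],"slide":[-0.16,0,0],"gripper":1},{"angular":[0,0,0],"slide":[-0.1,-0.08,-0.08],"gripper":1},{"angular":[0,0,0],"slide":[0,-0.08,-0.14],"gripper":1},{"angular":[0,0,0],"slide":[0,-0.04,-0.15],"gripper":1}]'
python3 - <<'E'
from h import *
np.set_printoptions(precision=4,suppress=True)
im,d=pegs('top');cv2.imwrite('pics/top7.png',cv2.resize(im[130:260,225:370,::-1],None,fx=4.5,fy=4.5));np.savez('pics/top7.npz',im=im,d=d)
im,d=pegs('scene');cv2.imwrite('pics/sc7.png',cv2.resize(im[140:250,285:405,::-1],None,fx=5,fy=5));np.savez('pics/scene7.npz',im=im,d=d)
s,R=tool();print(s['tool_pos'],R)
E
```

```text
clock: 7.32
tool_pos: [0.4763, -0.0096, 0.2221]
tool_rot: [0.671, -0.222, 0.672, 0.222]
contact_force: [1.4, 0.6, 0.8]
finger_gap: 0.0298
clock: 7.73
tool_pos: [0.4329, -0.1055, 0.3273]
tool_rot: [0.672, -0.223, 0.671, 0.222]
contact_force: [1.2, -0.5, -1.5]
finger_gap: 0.0001
top depth 18 [0.6761 0.1454] 0.1257 38.0
top depth 12 [ 0.6548 -0.0316] 0.1264 -52.0
scene depth 14 [0.6801 0.1419] 0.1268 35.64
scene depth 12 [ 0.4846 -0.012 ] 0.1222 -139.11
scene depth 11 [ 0.6603 -0.0334] 0.1312 -50.59
[ 0.4307 -0.1076  0.3283] [[ 0.0032 -0.5932  0.805 ]
 [-0.0006  0.805   0.5932]
 [-1.     -0.0024  0.0022]]
```

View pics/sc7.png

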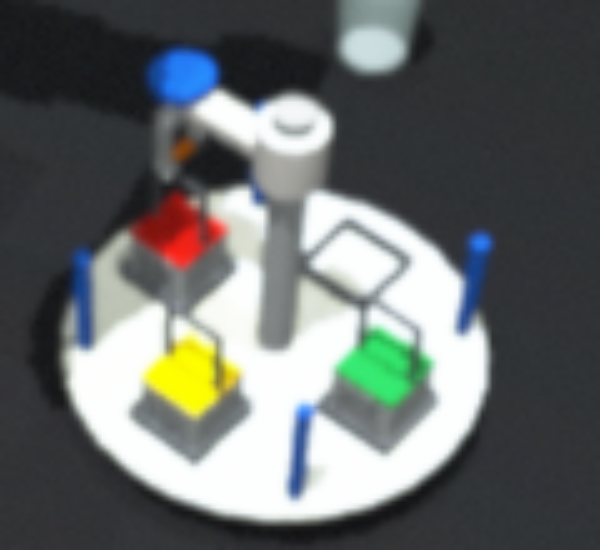

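View pics/top7.png

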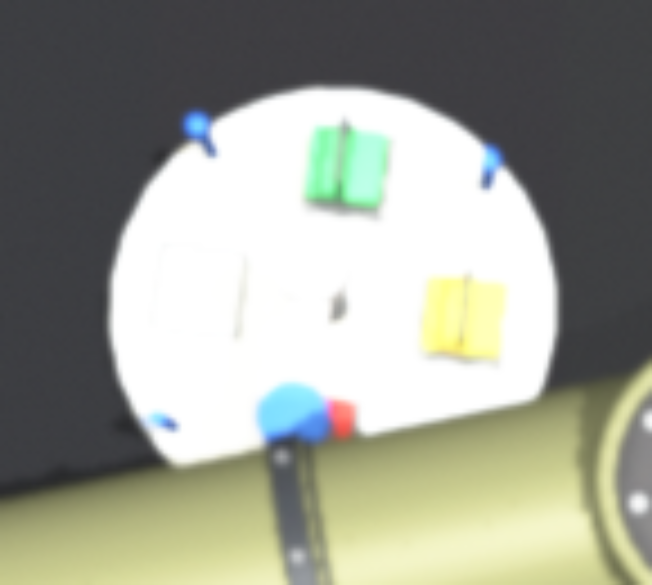

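Red now sits at about 173°, matching the hook's 173.3°, and the gripper is shut. I'll check where the eye should appear in the scene view, then turn the tool so its jaws lie tangential for the press.

```bash
python3 -m jog '[{"angular":[0.136,0,0],"slide":[0,0,0],"gripper":1},{"angular":[0.136,0,0],"slide":[0,0,0],"gripper":1},{"angular":[0.136,0,0],"slide":[0,0,0],"gripper":1},{"angular":[0.136,0,0],"slide":[0,0,0],"gripper":1},{"angular":[0.136,0,0],"slide":[0,0,0],"gripper":1},{"angular":[0.136,0,0],"slide":[0,0,0],"gripper":1},{"angular":[0.136,0,0],"slide":[0,0,0],"gripper":1}]'
python3 - <<'E'
from h import *
np.set_printoptions(precision=4,suppress=True)
a=np.radians(173.1);u=np.array([np.cos(a),np.sin(a)]);A=np.array([.577,.068])
im=np.load('pics/scene7.npz')['im'][:,:,::-1].copy()
big=cv2.resize(im[150:200,300:350],None,fx=12,fy=12,interpolation=cv2.INTER_CUBIC)
def mk(P,c):
    x,y=proj('scene',P);cv2.circle(big,(int((x-300+.5)*12),int((y-150+.5)*12)),4,c,-1)
for r in(.062,.085,.108): mk([*(A+r*u),.1365],(0,255,0))
for z in (.228,.162,.154): mk([*(A+.085*u),z],(255,0,255))
cv2.imwrite('pics/chk.png',big)
s,R=tool();print(s['q'],s['tool_pos'],R[:,1],slide([.4915,.078,.33]))
E
```

```text
clock: 8.42
tool_pos: [0.4325, -0.1044, 0.3262]
tool_rot: [0.706, 0.04, 0.706, -0.04]
contact_force: [-0.3, 0.3, 0.7]
finger_gap: 0.0002
[ 0.2207 -0.3402 -0.0796 -0.     -1.8318 -1.9053] [ 0.4325 -0.1044  0.3262] [ 0.1136  0.9935 -0.0001] [-0.0155  0.7515  0.1514]
```

View pics/chk.png

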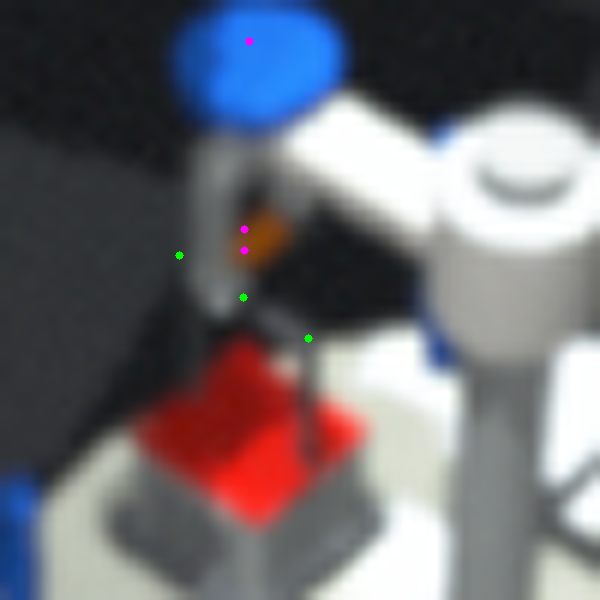

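```bash
python3 -m jog '[{"angular":[0,0,0],"slide":[0,0.15,0.03],"gripper":1},{"angular":[0,0,0],"slide":[0,0.15,0.03],"gripper":1},{"angular":[0,0,0],"slide":[0,0.15,0.03],"gripper":1},{"angular":[0,0,0],"slide":[0,0.15,0.03],"gripper":1},{"angular":[0,0,0],"slide":[0,0.1515,0.0314],"gripper":1},{"angular":[0,0,0],"slide":[0,0,0],"gripper":1},{"angular":[0,0,0],"slide":[0,0,0],"gripper":1},{"angular":[0,0,0],"slide":[0,0,0],"gripper":1}]'
python3 - <<'E'
from h import *
np.set_printoptions(precision=4,suppress=True)
s,R=tool();print(s['q'],s['tool_pos'],slide([.4915,.078,.245]),s['contact_force'],R)
E
```

```text
clock: 9.08
tool_pos: [0.4905, 0.0783, 0.3261]
tool_rot: [0.706, 0.038, 0.706, -0.038]
contact_force: [-0.6, -0.1, 0.5]
finger_gap: -0.0001
[ 0.5652 -0.2017  0.031   0.0004 -1.8043 -2.2442] [0.4905 0.0783 0.3261] [ 0.3245 -0.0004  0.0042] [-0.6057 -0.0909  0.535 ] [[-0.0005  0.108   0.9942]
 [-0.0007  0.9942 -0.108 ]
 [-1.     -0.0008 -0.0004]]
```

```bash
python3 -m jog '[{"angular":[0,0,0],"slide":[0.1,0,0.003],"gripper":1},{"angular":[0,0,0],"slide":[0.1,0,0],"gripper":1},{"angular":[0,0,0],"slide":[0.08,0,0],"gripper":1},{"angular":[0,0,0],"slide":[0.045,0,0],"gripper":1},{"angular":[0,0,0],"slide":[0,0,0],"gripper":1},{"angular":[0,0,0],"slide":[0,0,0],"gripper":1}]'
python3 - <<'E'
from h import *
np.set_printoptions(precision=4,suppress=True)
im,d=env.grab_frame('scene');cv2.imwrite('pics/sc8.png',cv2.resize(im[125:225,270:390,::-1],None,fx=5,fy=5))
s,R=tool();print(s['tool_pos'],s['contact_force'])
E
```

```text
clock: 9.58
tool_pos: [0.4912, 0.0772, 0.2459]
tool_rot: [0.706, 0.039, 0.706, -0.039]
contact_force: [0.3, 0.4, 1.3]
finger_gap: 0.0001
[0.4916 0.0775 0.2468] [-0.56   -0.0592  0.3414]
```

View pics/sc8.png

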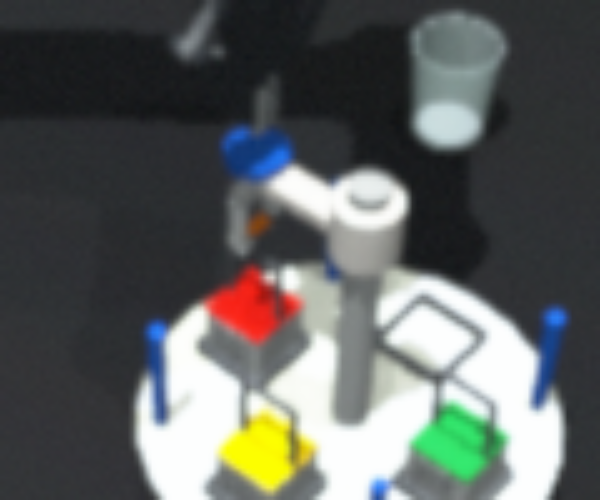

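```bash
python3 -m jog '[{"angular":[0,0,0],"slide":[0.014,0,0],"gripper":1},{"angular":[0,0,0],"slide":[0.014,0,0],"gripper":1},{"angular":[0,0,0],"slide":[0.014,0,0],"gripper":1},{"angular":[0,0,0],"slide":[0.014,0,0],"gripper":1},{"angular":[0,0,0],"slide":[0.01,0,0],"gripper":1},{"angular":[0,0,0],"slide":[0.01,0,0],"gripper":1},{"angular":[0,0,0],"slide":[0.01,0,0],"gripper":1},{"angular":[0,0,0],"slide":[0.01,0,0],"gripper":1}]'
python3 -m jog '[{"angular":[0,0,0],"slide":[0.012,0,0],"gripper":1},{"angular":[0,0,0],"slide":[0.012,0,0],"gripper":1},{"angular":[0,0,0],"slide":[0.012,0,0],"gripper":1},{"angular":[0,0,0],"slide":[0.012,0,0],"gripper":1}]'
```

```text
clock: 10.3
tool_pos: [0.4911, 0.0781, 0.2224]
tool_rot: [0.706, 0.038, 0.706, -0.038]
contact_force: [-4.4, 0.7, 6.6]
finger_gap: -0.0001
clock: 10.63
tool_pos: [0.4911, 0.0782, 0.2106]
tool_rot: [0.707, 0.038, 0.706, -0.038]
contact_force: [-4.7, 0.4, 7.1]
finger_gap: -0.0001
```

```bash
python3 -m jog '[{"angular":[0,0,0],"slide":[0.01,0,0],"gripper":1},{"angular":[0,0,0],"slide":[0.01,0,0],"gripper":1},{"angular":[0,0,0],"slide":[0.01,0,0],"gripper":1},{"angular":[0,0,0],"slide":[0,0,0],"gripper":1}]'
python3 -m jog '[{"angular":[0,0,0],"slide":[0.01,0,0],"gripper":1},{"angular":[0,0,0],"slide":[0.01,0,0],"gripper":1},{"angular":[0,0,0],"slide":[0.01,0,0],"gripper":1},{"angular":[0,0,0],"slide":[0,0,0],"gripper":1}]'
python3 - <<'E'
from h import *
np.set_printoptions(precision=4,suppress=True)
im,d=env.grab_frame('scene');cv2.imwrite('pics/sc9.png',cv2.resize(im[150:210,300:360,::-1],None,fx=10,fy=10,interpolation=2))
s,R=tool();print(s['tool_pos'],s['contact_force'])
E
```

```text
clock: 10.97
tool_pos: [0.4911, 0.0781, 0.2042]
tool_rot: [0.707, 0.038, 0.705, -0.038]
contact_force: [-7.8, 1.6, 12.6]
finger_gap: -0.0002
clock: 11.3
tool_pos: [0.4912, 0.0781, 0.1973]
tool_rot: [0.707, 0.038, 0.705, -0.038]
contact_force: [-8.8, 2.2, 14.6]
finger_gap: -0.0002
[0.4912 0.0781 0.1973] [-8.1979  2.1353 13.0364]
```

View pics/sc9.png

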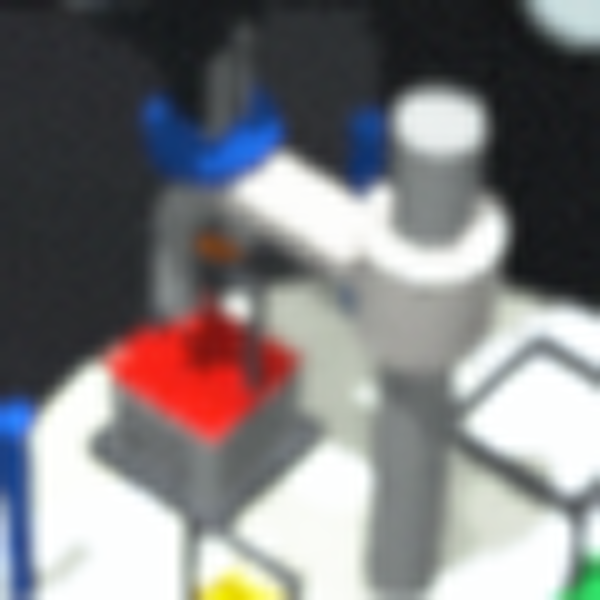

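```bash
python3 -m jog '[{"angular":[0,0,0],"slide":[0.008,0,0],"gripper":1},{"angular":[0,0,0],"slide":[0.008,0,0],"gripper":1},{"angular":[0,0,0],"slide":[0,0,0],"gripper":1}]'
python3 -m jog '[{"angular":[0,0,0],"slide":[0.008,0,0],"gripper":1},{"angular":[0,0,0],"slide":[0.008,0,0],"gripper":1},{"angular":[0,0,0],"slide":[0,0,0],"gripper":1}]'
python3 - <<'E'
from h import *
np.set_printoptions(precision=4,suppress=True)
im,d=env.grab_frame('scene');cv2.imwrite('pics/sc10.png',cv2.resize(im[150:210,300:360,::-1],None,fx=10,fy=10,interpolation=2))
s,R=tool();print(s['tool_pos'],s['contact_force'])
E
```

```text
clock: 11.6
tool_pos: [0.4912, 0.0782, 0.1927]
tool_rot: [0.707, 0.038, 0.705, -0.038]
contact_force: [-7.3, 1.6, 11.7]
finger_gap: 0.0001
clock: 11.85
tool_pos: [0.4912, 0.0781, 0.1876]
tool_rot: [0.707, 0.038, 0.706, -0.038]
contact_force: [-4.4, 1.4, 6.9]
finger_gap: 0.0004
[0.4912 0.0781 0.1876] [-4.4961  0.7691  6.8127]
```

View pics/sc10.png

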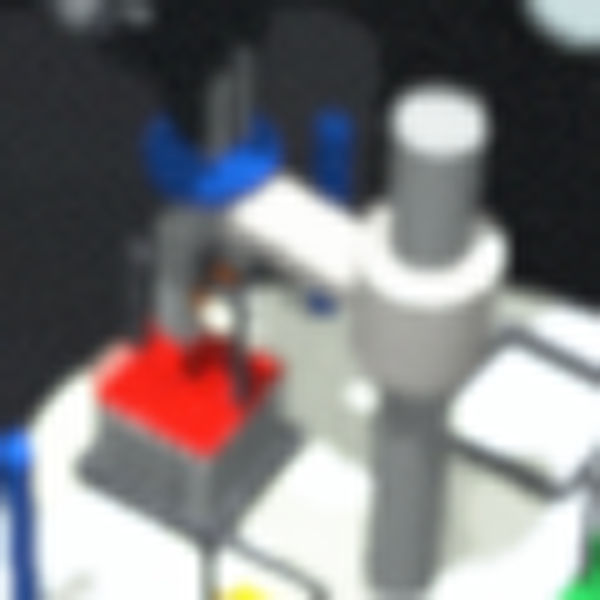

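```bash
python3 - <<'E'
from h import *
im,d=pegs('scene');cv2.imwrite('pics/sc11.png',cv2.resize(im[158:192,308:342,::-1],None,fx=17,fy=17,interpolation=2))
im,d=pegs('top');cv2.imwrite('pics/top11.png',cv2.resize(im[130:260,225:370,::-1],None,fx=4.5,fy=4.5,interpolation=2))
s,R=tool();print(s['tool_pos'],s['contact_force'])
E
```

```text
scene depth 11 [0.49377137 0.15230355] 0.1185 134.63
scene depth 14 [0.67094259 0.15443838] 0.1277 42.62
scene depth 12 [ 0.49350448 -0.02430474] 0.1245 -132.13
scene depth 12 [ 0.67142183 -0.02226332] 0.1306 -43.71
top depth 17 [0.66515731 0.1568357 ] 0.1252 45.22
top depth 10 [ 0.66665819 -0.02077917] 0.1262 -44.72
[0.49120633 0.07813333 0.18766844] [-5.54481631  0.62294253  8.3642194 ]
```

View pics/sc11.png

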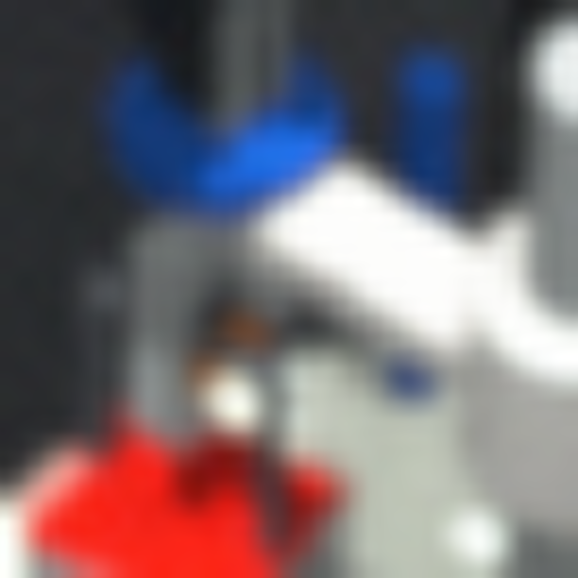

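View pics/top11.png

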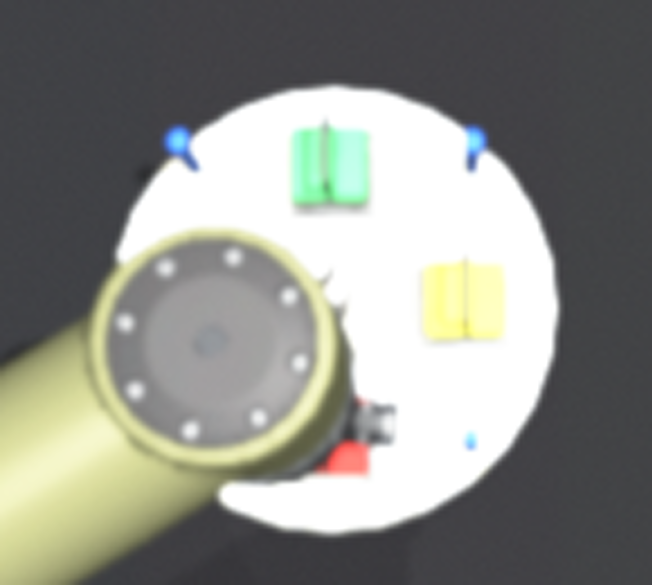

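```bash
python3 -m jog '[{"angular":[0,0,0],"slide":[0.008,0,0],"gripper":1},{"angular":[0,0,0],"slide":[0.008,0,0],"gripper":1},{"angular":[0,0,0],"slide":[0,0,0],"gripper":1}]'
python3 - <<'E'
from h import *
im,d=pegs('scene');cv2.imwrite('pics/sc12.png',cv2.resize(im[158:192,308:342,::-1],None,fx=17,fy=17,interpolation=2))
s,R=tool();print(s['tool_pos'],s['contact_force'])
E
```

```text
clock: 12.25
tool_pos: [0.4912, 0.0781, 0.1835]
tool_rot: [0.707, 0.038, 0.706, -0.038]
contact_force: [-4.1, 0.9, 8.1]
finger_gap: -0.0003
scene depth 11 [0.49356934 0.15422049] 0.12 134.06
scene depth 14 [0.67095564 0.15334791] 0.1269 42.25
scene depth 12 [ 0.49507004 -0.02390852] 0.1231 -131.71
scene depth 12 [ 0.67148949 -0.02156619] 0.1302 -43.47
[0.49121028 0.07814498 0.18358388] [-4.53641359  1.16849231  6.76870642]
```

View pics/sc12.png

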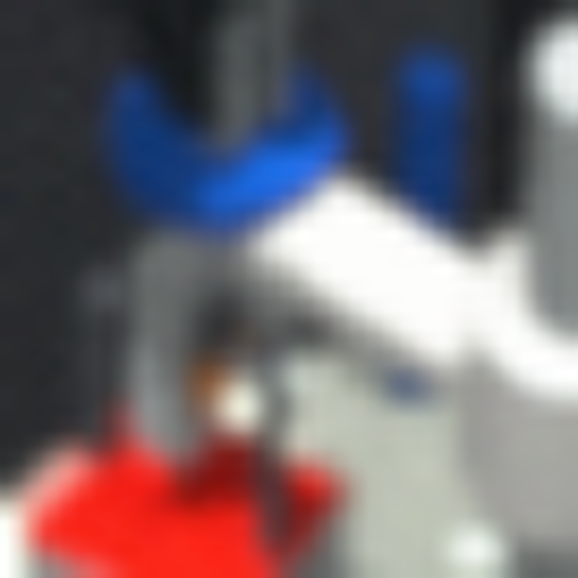

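Pressing force is back to the spring alone, and the orange gate is now below the bar, at about (205,385) in the crop. I'll let it rise slowly.

```bash
python3 -m jog '[{"angular":[0,0,0],"slide":[-0.012,0,0],"gripper":1},{"angular":[0,0,0],"slide":[-0.012,0,0],"gripper":1},{"angular":[0,0,0],"slide":[-0.012,0,0],"gripper":1},{"angular":[0,0,0],"slide":[-0.012,0,0],"gripper":1},{"angular":[0,0,0],"slide":[0,0,0],"gripper":1}]'
python3 -m jog '[{"angular":[0,0,0],"slide":[-0.008,0,0],"gripper":1},{"angular":[0,0,0],"slide":[-0.008,0,0],"gripper":1},{"angular":[0,0,0],"slide":[-0.008,0,0],"gripper":1},{"angular":[0,0,0],"slide":[-0.008,0,0],"gripper":1},{"angular":[0,0,0],"slide":[0,0,0],"gripper":1}]'
python3 -m jog '[{"angular":[0,0,0],"slide":[-0.008,0,0],"gripper":1},{"angular":[0,0,0],"slide":[-0.008,0,0],"gripper":1},{"angular":[0,0,0],"slide":[-0.008,0,0],"gripper":1},{"angular":[0,0,0],"slide":[0,0,0],"gripper":1},{"angular":[0,0,0],"slide":[0,0,0],"gripper":1}]'
python3 - <<'E'
from h import *
im,d=pegs('scene');cv2.imwrite('pics/sc13.png',cv2.resize(im[150:210,300:360,::-1],None,fx=10,fy=10,interpolation=2))
s,R=tool();print(s['tool_pos'],s['contact_force'])
E
```

```text
clock: 12.72
tool_pos: [0.4913, 0.0781, 0.1961]
tool_rot: [0.707, 0.038, 0.705, -0.038]
contact_force: [-4.4, -0.1, 8.1]
finger_gap: -0.0003
clock: 13.13
tool_pos: [0.4913, 0.0781, 0.2029]
tool_rot: [0.706, 0.039, 0.706, -0.038]
contact_force: [-2.8, -0.1, 3.5]
finger_gap: 0.0002
clock: 13.55
tool_pos: [0.4912, 0.0781, 0.2083]
tool_rot: [0.706, 0.038, 0.706, -0.038]
contact_force: [-1.8, 1.0, 3.9]
finger_gap: 0.0004
scene depth 9 [0.49453973 0.15402594] 0.1192 133.79
scene depth 15 [0.66953965 0.15396039] 0.1263 42.89
scene depth 11 [ 0.4926573 -0.0242452] 0.125 -132.44
scene depth 12 [ 0.67183012 -0.02295779] 0.1314 -43.81
[0.49123238 0.0781454  0.20819375] [-1.15206387  0.89461     3.87536424]
```

View pics/sc13.png

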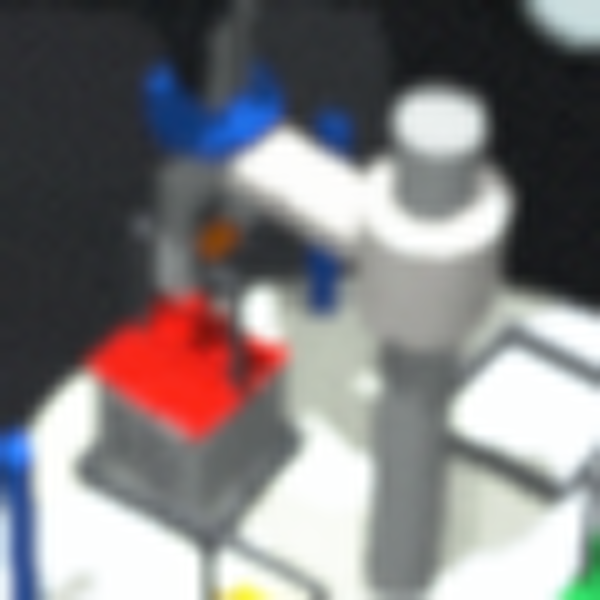

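Force fell from 8 to 3.8 N as the can's weight came on, and the can is rising. I keep going up.

```bash
python3 -m jog '[{"angular":[0,0,0],"slide":[-0.009,0,0],"gripper":1},{"angular":[0,0,0],"slide":[-0.009,0,0],"gripper":1},{"angular":[0,0,0],"slide":[-0.009,0,0],"gripper":1},{"angular":[0,0,0],"slide":[-0.009,0,0],"gripper":1},{"angular":[0,0,0],"slide":[-0.009,0,0],"gripper":1},{"angular":[0,0,0],"slide":[0,0,0],"gripper":1}]'
python3 -m jog '[{"angular":[0,0,0],"slide":[-0.008,0,0],"gripper":1},{"angular":[0,0,0],"slide":[-0.008,0,0],"gripper":1},{"angular":[0,0,0],"slide":[-0.008,0,0],"gripper":1},{"angular":[0,0,0],"slide":[-0.008,0,0],"gripper":1},{"angular":[0,0,0],"slide":[-0.008,0,0],"gripper":1},{"angular":[0,0,0],"slide":[0,0,0],"gripper":1}]'
python3 -m jog '[{"angular":[0,0,0],"slide":[-0.02,0,0],"gripper":1},{"angular":[0,0,0],"slide":[-0.03,0,0],"gripper":1},{"angular":[0,0,0],"slide":[-0.06,0,0],"gripper":1},{"angular":[0,0,0],"slide":[-0.1,0,0],"gripper":1},{"angular":[0,0,0],"slide":[-0.1,0,0],"gripper":1},{"angular":[0,0,0],"slide":[-0.06,0,0],"gripper":1},{"angular":[0,0,0],"slide":[0,0,0],"gripper":1}]'
python3 - <<'E'
from h import *
im,d=pegs('scene');cv2.imwrite('pics/sc14.png',cv2.resize(im[140:220,290:390,::-1],None,fx=7,fy=7,interpolation=2))
s,R=tool();print(s['tool_pos'],s['contact_force'])
E
```

```text
clock: 14.1
tool_pos: [0.4912, 0.0781, 0.22]
tool_rot: [0.706, 0.039, 0.706, -0.038]
contact_force: [-0.2, 0.4, 3.6]
finger_gap: -0.0001
clock: 14.6
tool_pos: [0.4909, 0.0781, 0.2292]
tool_rot: [0.706, 0.038, 0.706, -0.039]
contact_force: [0.7, 0.8, -0.5]
finger_gap: 0.0002
clock: 15.18
tool_pos: [0.492, 0.0779, 0.3264]
tool_rot: [0.708, 0.039, 0.704, -0.038]
contact_force: [-0.8, -0.5, 0.5]
finger_gap: 0.0004
scene depth 16 [0.67092807 0.15392071] 0.1273 42.45
scene depth 11 [ 0.49349837 -0.02463658] 0.1247 -132.03
scene depth 13 [ 0.67168857 -0.02445383] 0.1323 -44.32
[0.49162367 0.07821981 0.32412906] [ 0.31777117  0.11002911 -0.85787366]
```

View pics/sc14.png

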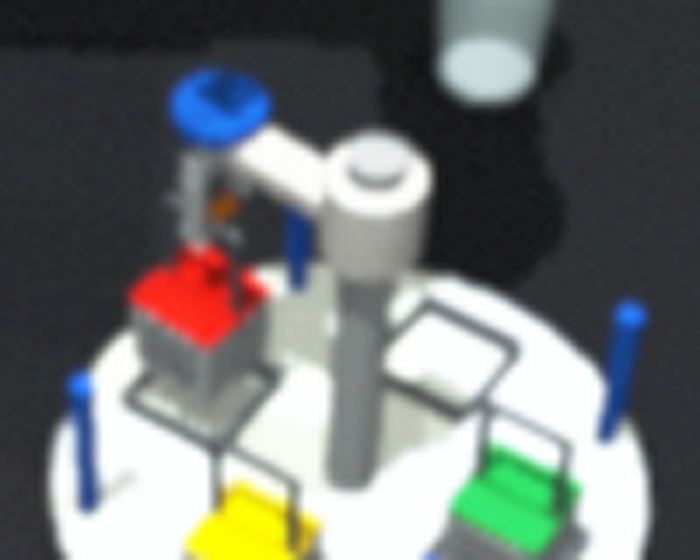

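The canister hangs clear with the hoist up. I'll move the arm aside and measure.

```bash
python3 -m jog '[{"angular":[0,0,0],"slide":[0,0.12,-0.05],"gripper":1},{"angular":[0,0,0],"slide":[0,0.14,-0.05],"gripper":1},{"angular":[0,0,0],"slide":[0,0.14,-0.05],"gripper":1},{"angular":[0,0,0],"slide":[0,0.14,-0.05],"gripper":1},{"angular":[0,0,0],"slide":[0,0.14,-0.05],"gripper":1},{"angular":[0,0,0],"slide":[0,0.14,-0.05],"gripper":1},{"angular":[0,0,0],"slide":[0,0.1,-0.02],"gripper":1},{"angular":[0,0,0],"slide":[0,0,0],"gripper":1}]'
python3 - <<'E'
from h import *
np.set_printoptions(precision=4,suppress=True)
for n in('top','scene'):
    im,d=pegs(n);C=cloud(n,d);cv2.imwrite(f'pics/{n}15.png',im[:,:,::-1])
    for c in('red','yellow','green','blue','orange'):
        for a,ce,m in blobs(im,c,ROI[n],3):
            if c!='blue' or a>90: print(n,c,a,ce,np.median(C[m],0))
    cv2.imwrite(f'pics/{n}15c.png',cv2.resize(im[140:250,280:400,::-1] if n=='scene' else im[130:260,225:370,::-1],None,fx=5,fy=4.6 if n=='top' else 5,interpolation=2))
s,R=tool();print(s['tool_pos'],s['contact_force'])
E
```

```text
clock: 15.9
tool_pos: [0.4351, 0.3192, 0.3189]
tool_rot: [0.705, 0.036, 0.707, -0.038]
contact_force: [-0.3, -0.8, -0.6]
finger_gap: 0.0003
top depth 17 [0.6657 0.157 ] 0.1256 45.1
top depth 13 [ 0.6652 -0.0208] 0.1251 -45.19
top depth 3 [0.4868 0.1532] 0.1241 136.62
top red 129 [301.2481 227.4574] [0.4856 0.0557 0.118 ]
top red 13 [291.6923 232.3846] [0.4725 0.0797 0.1185]
top yellow 54 [324.463  198.9074] [ 0.5631 -0.0022  0.0888]
top green 84 [295.2143 167.    ] [0.6573 0.0794 0.0895]
top blue 154 [289.7792 222.1429] [0.4925 0.0767 0.2274]
scene depth 15 [0.6702 0.1539] 0.1267 42.67
scene depth 12 [ 0.4937 -0.0241] 0.1242 -132.14
scene depth 10 [ 0.6711 -0.0221] 0.1303 -43.77
scene red 185 [317.7838 181.5514] [0.4946 0.0633 0.1161]
scene yellow 187 [325.6364 216.4011] [ 0.5846 -0.0201  0.0873]
scene green 164 [363.2195 210.9634] [0.6678 0.0649 0.0876]
scene blue 153 [320.5882 154.4902] [0.4923 0.0793 0.2244]
scene orange 11 [321.6364 169.0909] [0.496  0.0795 0.1612]
[0.4361 0.3162 0.3203] [ 0.2603 -0.2662  0.4768]
```

View pics/scene15c.png

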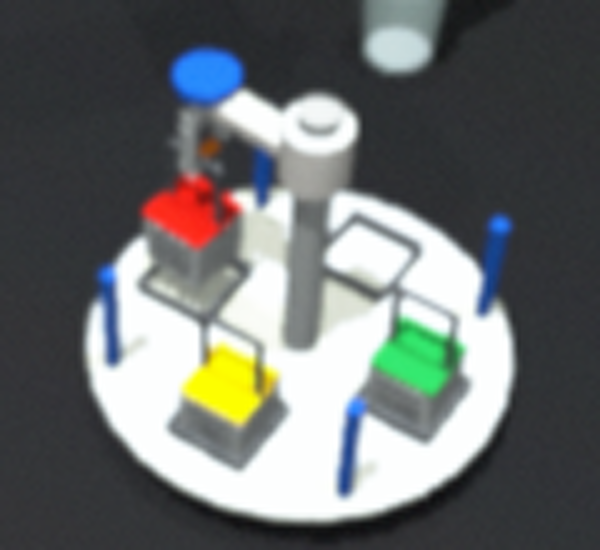

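View pics/top15.png

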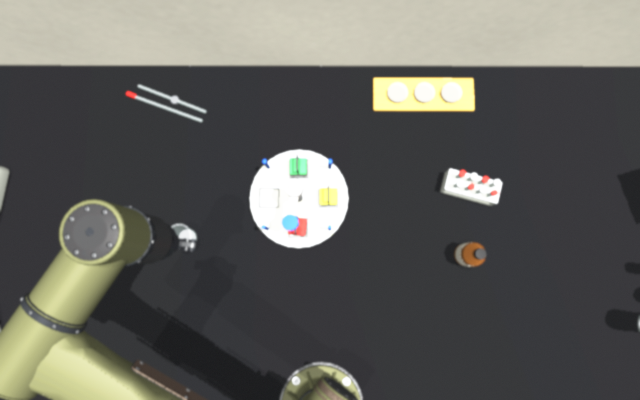

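Lid rose 28.5 mm, so the underside is at about 0.071 m against a wall top of 0.054 m. The pad is back at its starting height, the gate sits at hook level, and the bottle, beaker and rack are unmoved. One wait to check it stays put, then I hand in.

```bash
python3 -m jog '[{"angular":[0,0,0],"slide":[0,0,0],"gripper":1},{"angular":[0,0,0],"slide":[0,0,0],"gripper":1},{"angular":[0,0,0],"slide":[0,0,0],"gripper":1},{"angular":[0,0,0],"slide":[0,0,0],"gripper":1},{"angular":[0,0,0],"slide":[0,0,0],"gripper":1},{"angular":[0,0,0],"slide":[0,0,0],"gripper":1},{"angular":[0,0,0],"slide":[0,0,0],"gripper":1},{"angular":[0,0,0],"slide":[0,0,0],"gripper":1}]'
python3 - <<'E'
from h import *
np.set_printoptions(precision=4,suppress=True)
im0=np.load('pics/top0.npz')['im'].astype(int)
im,d=env.grab_frame('top');C=cloud('top',d)
for c in('red','blue'):
    for a,ce,m in blobs(im,c,ROI['top'],100): print(c,a,ce,np.median(C[m],0))
for nm,(u0,u1,v0,v1) in dict(rack=(438,508,160,212),bottle=(448,495,236,272)).items(): print(nm,np.abs(im[v0:v1,u0:u1].astype(int)-im0[v0:v1,u0:u1]).mean())
print(env.hand_in())
E
```

```text
clock: 16.67
tool_pos: [0.4367, 0.3153, 0.3218]
tool_rot: [0.706, 0.039, 0.706, -0.039]
contact_force: [-0.1, 0.6, 1.0]
finger_gap: 0.0
red 128 [301.2344 227.3984] [0.4858 0.0556 0.1188]
blue 152 [289.7039 222.1118] [0.4925 0.0769 0.2271]
rack 0.5503663003663004
bottle 0.7121749408983451
the job is handed in; nothing more can be done
None
```

The red canister is hanging in the snap hook, clear of its pocket, with the hoist fully up. I handed the job in at about 16.7 s, and `hand_in` gives no verdict.

**What I did**
- **Turning:** I turned the disc about 104° clockwise by peg0, with the fingers loosely around the peg. The pegs then put the red pocket at 173.0°, against 173.3° for the hook.
- **Pressing:** I pressed the pad slowly, 44.5 mm down. The vertical force peaked at about 15 N near 31 mm, then dropped back to the spring alone as the eye slipped past the gate.
- **Lifting:** I let the spring lift the canister slowly and moved the arm away.

**Last checks**
- **Lift:** the pad is back at its starting height, 0.227 m.
- **Red canister:** the lid rose about 29 mm, which puts the underside at about 0.071 m, above the pocket walls at about 0.054 m. It stayed there over the 0.8 s I waited.
- **Gate:** it sits at hook height (0.161 m) and looks shut. That comes from a small patch of orange pixels and the force drop; I couldn't read its angle.
- **Yellow and green canisters:** both are still in their pockets.
- **Bottle, beaker and rack:** the bottle and rack match the first picture. I judged the beaker by eye only.

**What disagreed**
- **Disc turned back:** as the eye slipped past the gate, the disc turned back about 7° counter-clockwise on its own. The canister therefore hangs roughly 10 mm to the nose side of the hook's middle, and its pocket is off by the same angle.
- **Side force:** the wrist also read up to about 9 N sideways while pressing, and I didn't find out why.

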